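# Close the pressing mould and snap in its hold-down bar

### The job

Close the wooden pressing mould: set the loose cover board on the mould's rim so that it sits fully down and level, with its batten running from one spring clip to the other. Then lay the hold-down bar across it, red grip upward, and push it down until both ends snap fully home in the two spring clips, and let go. Set the parts down rather than dropping them, and leave the tray, the dipper and the brick where they are.

Things in the scene. Friction and masses are not known exactly. Their poses are not given: they have to be found in the camera images.
- mould: Wooden pressing mould, fixed to the table. Origin: centre of its underside; z up. Base board 170 (x) x 200 (y) x 16 mm; on it an open box 150 (x) x 130 (y) mm outside, walls 12 mm thick, so the opening is 126 (x) x 106 (y) mm; rim 66 mm above the table; a white slab inside ends 28 mm below the rim. A dark upright with a spring clip stands at either end, at y = +80 and -80 mm.
- rim (a point): Centre of the mould's opening at rim height (66 mm above the table). Axes as the mould's.
- seat (a point): Point midway between the two clips, 124 mm above the table: where the middle of the rod's axis is when the bar is home. Axes as the mould's: the clips lie along y, so the bar lies along y.
- clip_l (a point): Spring clip at the mould's +y end: where the rod's axis is when home, 124 mm above the table, y = +80 mm. Below it the upright, 36 (x) x 16 (y) mm, its flat top (111 mm up) the saddle under the rod. Two sprung steel leaves, 16 mm wide along y, one on either side in x: rounded noses 20 mm apart, 133 mm above the table; flared tips about 50 mm apart, 150 mm above the table.
- clip_r (a point): The same clip at the mould's -y end (y = -80 mm). The rod goes down between the noses from above: it meets them when its axis is about 19 mm above home, then takes a steady push of about 20 N in all (half on each clip) until it snaps past them and down onto the saddles, where the noses hold it.
- cover: Loose wooden cover board, 0.26 kg. Origin: centre of the underside of its plug, on which it lies; z up. Plug 116 (x) x 96 (y) x 10 mm, goes into the mould's opening; above it the plate 150 (x) x 130 (y) x 10 mm, rests on the rim; on top a dark batten 22 (x) x 70 (y) x 30 mm high (z = 20 to 50 mm) to take it by. Seated: origin 10 mm below the rim, x along the mould's x, either way round.
- batten (a point): Middle of the cover's batten, 40 mm above the cover's origin, 10 mm below the batten's top: a place to grip, across x. Seated, the batten's top is 3 mm below the underside of the bar's grip.
- bar: Loose hold-down bar, 0.12 kg: round bamboo rod, 26 mm across, 200 mm long along its y, with a red grip block in the middle, 30 (x) x 60 (y) x 42 mm high, from 15 mm below to 27 mm above the rod's axis. Origin: middle of the rod's axis; z up, to the grip's taller side. It lies on the grip's underside, origin 15 mm above the table. Either end may go in either clip.
- tray: Small round woven tray, 170 mm across and 28 mm high, loose; origin under its centre. To be left alone.
- dipper: Yellow plastic mug-like dipper, 84 mm across and 85 mm high, handle at its +y side, loose; origin under its centre. To be left alone.
- brick: Brick, 110 (x) x 200 (y) x 50 mm, 1.8 kg, loose; origin under its centre. To be left alone.
Not all that is in view belongs to the job. What is shaped like the bar but blue or turquoise is not meant.

How it is judged:
By the outcome, as a careful person would: the job done as asked, in the order asked, and still so for the second after the job is handed in, with the robot touching nothing.
It also fails if it takes over 61 s, if anything falls off the work surface, if the arm or the gripper's body presses on something with over 40 N, if the wrist force passes 120 N, or if a joint passes its speed limit or range.

### The arm

A 7-joint arm with a two-finger parallel gripper is mounted at the origin on the work surface. World frame = base frame: x ahead of the robot, y to its left, z up, the work surface at z = 0. Lengths are in mm, angles in degrees, forces in N, time in s.
With the tool pointing down it reaches from about 425 to 875 mm from the base axis. Payload 9.9 kg.
Tool frame: the origin (TCP) lies at the very end of the fingers, on their centre line; the grasp point (between the pads) lies 19 mm behind it; z points along the fingers, y is the direction in which the jaws open and shut (so a half turn about z gives the same grasp; the last joint's range is limited). The gripper opens to 85 mm and grips with 20 to 120 N. Pads are 22 mm wide; open, the fingers measure 114 mm over their backs; the gripper's body (76 mm by 85 mm) begins 54 mm behind the grasp point. The pads swing forward as they close: fully open they stand 13 mm farther back than shut.
Start: joints at [59.313, 32.985, 1.427, 82.34, -0.859, 64.687, -3.237], TCP at [294.7, -607.273, 231.289] pointing down, gripper open.
Joint ranges: [-157.87, 157.87], [-19.46, 123.44], [-87.15, 90], [11.01, 140.99], [-62.26, 242.26], [9.8, 113.94], [-161.44, 161.44]. Speed limits (degrees/s): [127.2, 127.2, 172.46, 172.46, 180, 180, 180].

### API

Orientations are given as [roll, pitch, yaw] about the fixed x, y, z axes, in that order (R = Rz(yaw) Ry(pitch) Rx(roll)).
In Python, from rig import r gives the robot as it stands.
- The arm moves only by the shell command python3 -m creep 'ROWS' [FORCE]. ROWS is JSON, a list that holds one entry, the list of rows, each a list of 7 numbers: the opening, from -1 (shut) to 1 (fully open), then the shift along the tool's x, y, z in m, then the turn, a rotation vector about the tool's x, y, z in degrees. A call has 1 to 5 rows; each row shifts and turns the commanded pose from where the row before left it, along the tool's axes as they then stand; what a row does not reach is not made up. A row lasts 1/10 s, in which the tool goes at most 50 mm and 8.59 degrees, less where a joint would pass 70% of its speed; a pose out of reach is approached as far as the arm can. A call is refused whole if a number of a shift passes 0.05 or a number of a turn 8.59, either way. A call with a gripper value outside its range is refused whole. The fingers move at their own pace and stop on an object; FORCE is the grip in N (left out, the last holds). Time passes only in rows, so rows that do not move let the fingers close. It gives the time, the measured TCP pose, the force and the opening at its end, in the units of the state.
- r.sense(): the state, without advancing time (a new reading comes with each control period).
- r.get_image(name): name is "scene" or "top" or "wrist"; returns a dict with "img" (384x512x3 uint8, red, green, blue), "z_map" (384x512 float32, mm along the optical axis (not along the pixel's ray), 0 where there is no reading), "vertical_fov" (degrees; the focal length in pixels is half the picture's height over the tangent of half this angle, whatever the lens; pixels are square), "cx", "cy" (the principal point, pixels), "pose" (4x4, takes a point from camera to world coordinates). Camera axes: x right, y up, looking along -z (the intrinsics and any distortion apply to the point x, -y, -z); pixel columns grow to the right and rows downward; lengths in mm; the calibration is good to about 2 mm. The wrist camera is an equidistant fisheye: a pixel r from the principal point sees the ray r / f radians off the axis. A picture is of the moment at which its call begins.
- r.job_done(): hands the job in, once; it reports no verdict.
Trained networks look in a picture, given as the dict that the camera call returned (one of the last four; its "shot" number tells which), for a name from the list of things; names that differ only in an ending like _2 or _b are one class to them, and where a whole thing is asked for, a point or a joint stands for the part that bears it (a point fixed in the world has none). Each returns a list of dicts, best first, with "conf" (0 to 1); they miss things now and then, are a little off and sometimes report something else, mostly with a low value. They report only what shows in the picture. A call takes as long as a camera call. They do not tell look-alikes from the thing itself.
- r.masks_of(picture, label): "pixels" (384x512 bool, what is visible of it) and "extent" ([left, top, right, bottom] in pixels, round what is visible of it).
The state is a dict: "clock": time; "qpos": joint angles; "dq": joint speeds; "joint_efforts": joint torques, N m; "eef_pos": TCP position; "ee_rot": TCP orientation; "ft_force": force on the tool from outside, world axes, zero at the start; "torque": the same for the moment, N m; "gripper_width": opening from 0.0 (shut) to 1.0 (fully open).
Only numpy, scipy, OpenCV 4.12 (cv2) and the standard library are available. Lean on these libraries where they do the work, as an engineer would, in place of code of your own. Each camera call takes 0.05 s, during which the arm holds its last target.

## Working session

There is one attempt and no reset: what is moved stays moved. The work goes in short steps, Python scripts to look and compute and a shell command to move; the robot and the scene stay as the last step left them, time stands still between calls to the robot, and variables do not carry over. Pictures are saved under pics/ and viewed, and the job is handed in when it is done.

```bash
ls; mkdir -p pics; cat > h.py <<'E'
from rig import r
import numpy as np, cv2
from scipy.spatial.transform import Rotation as R
def cloud(p):
    z=p['z_map'];H,W=z.shape
    f=H/2/np.tan(np.radians(p['vertical_fov']/2))
    v,u=np.mgrid[0:H,0:W]
    X=(u-p['cx'])/f*z;Y=-(v-p['cy'])/f*z
    P=np.stack([X,Y,-z,np.ones_like(z)],-1)@np.array(p['pose']).T
    P=P[...,:3];P[z==0]=np.nan
    return P
def save(p,n,s=1.5):
    im=cv2.cvtColor(p['img'],cv2.COLOR_RGB2BGR)
    cv2.imwrite('pics/'+n+'.png',cv2.resize(im,None,fx=s,fy=s,interpolation=cv2.INTER_CUBIC))
E
python3 - <<'E'
from h import *
s=r.sense()
for k,v in s.items(): print(k,np.round(v,2))
for n in ['top','scene']:
    p=r.get_image(n);save(p,n+'0');np.save(n+'0.npy',cloud(p))
    print(n,p['vertical_fov'],p['cx'],p['cy'],np.round(p['pose'],3).tolist(),[k for k in p])
    C=cloud(p)
    for l in ['mould','cover','bar','tray','dipper','brick']:
        for d in r.masks_of(p,l)[:3]:
            m=d['pixels'];q=C[m];q=q[~np.isnan(q[:,0])]
            print(l,round(d['conf'],2),d['extent'],np.round(np.median(q,0)) if len(q) else None,np.round(np.percentile(q,[1,99],axis=0)).tolist() if len(q) else None)
E
```

```text
pics
clock 0.0
qpos [59.31 33.03  1.42 82.39 -0.86 64.69 -3.24]
dq [-0.   -0.05  0.1  -0.05  0.1   0.08  0.07]
joint_efforts [-0.000e+00 -7.658e+01  2.250e+00 -2.860e+01  2.000e-02  1.000e-02
  0.000e+00]
eef_pos [ 294.51 -606.85  230.42]
ee_rot [-179.9     0.     25.89]
ft_force [-0.6  -0.09 -0.56]
torque [ 0.02 -0.   -0.05]
gripper_width 1.0
top 50.27446813616838 246.7855130337251 191.07688965760474 [[0.017, 0.996, -0.091, 437.677], [-1.0, 0.017, -0.002, 67.951], [-0.001, 0.091, 0.996, 1481.783], [0.0, 0.0, 0.0, 1.0]] ['img', 'z_map', 'vertical_fov', 'cx', 'cy', 'pose', 'shot']
cover 0.87 [337.4, 184.2, 379.3, 224.7] [ 530. -320.   19.] [[459.0, -390.0, 11.0], [607.0, -256.0, 52.0]]
bar 0.8 [155.5, 190.8, 204.9, 208.4] [537. 310.  28.] [[507.0, 223.0, 16.0], [566.0, 402.0, 46.0]]
bar 0.75 [182.3, 228.7, 198.5, 280.4] [349. 273.  27.] [[254.0, 251.0, 7.0], [439.0, 296.0, 47.0]]
bar 0.67 [113.5, 137.8, 154.0, 178.1] [680. 484.  27.] [[609.0, 425.0, 2.0], [757.0, 546.0, 47.0]]
tray 0.74 [176.3, 113.2, 227.7, 162.8] [768. 241.   4.] [[684.0, 160.0, -5.0], [843.0, 317.0, 31.0]]
dipper 0
[... 663 characters left out ...]
6.5, 161.9, 209.9, 189.5] [ 544. -308.   21.] [[460.0, -383.0, 12.0], [609.0, -252.0, 53.0]]
bar 0.76 [322.1, 210.8, 355.8, 240.0] [363. 284.  28.] [[262.0, 261.0, 3.0], [442.0, 301.0, 45.0]]
bar 0.76 [285.6, 309.1, 359.0, 327.2] [690. 494.  27.] [[615.0, 429.0, 1.0], [762.0, 553.0, 46.0]]
bar 0.59 [289.2, 238.7, 330.8, 282.7] [548. 325.  26.] [[485.0, 226.0, -2.0], [570.0, 409.0, 46.0]]
tray 0.82 [204.2, 259.7, 266.7, 309.1] [760. 233.   6.] [[683.0, 157.0, -0.0], [847.0, 320.0, 32.0]]
dipper 0.76 [152.3, 204.1, 176.7, 241.6] [786. -78.  57.] [[734.0, -138.0, 2.0], [817.0, -23.0, 88.0]]
brick 0.85 [109.4, 168.9, 163.5, 207.4] [ 733. -314.   49.] [[669.0, -441.0, 4.0], [776.0, -240.0, 55.0]]
```

View pics/top0.png

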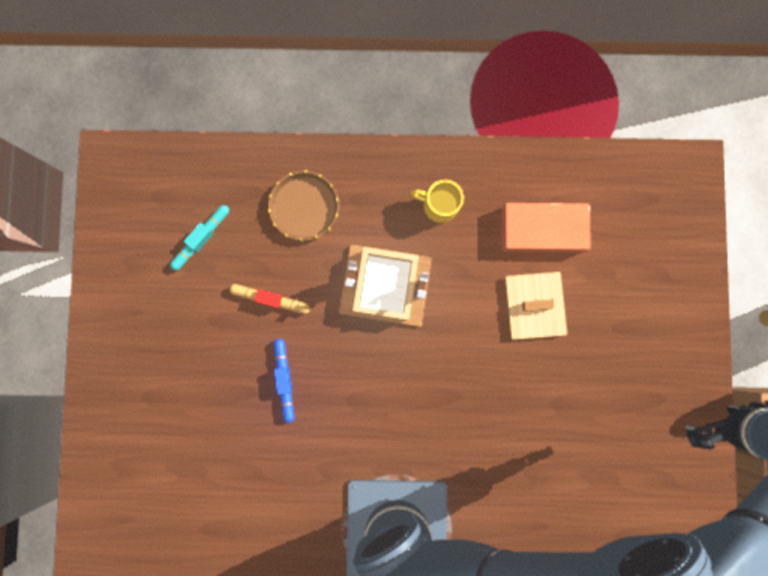

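View pics/scene0.png

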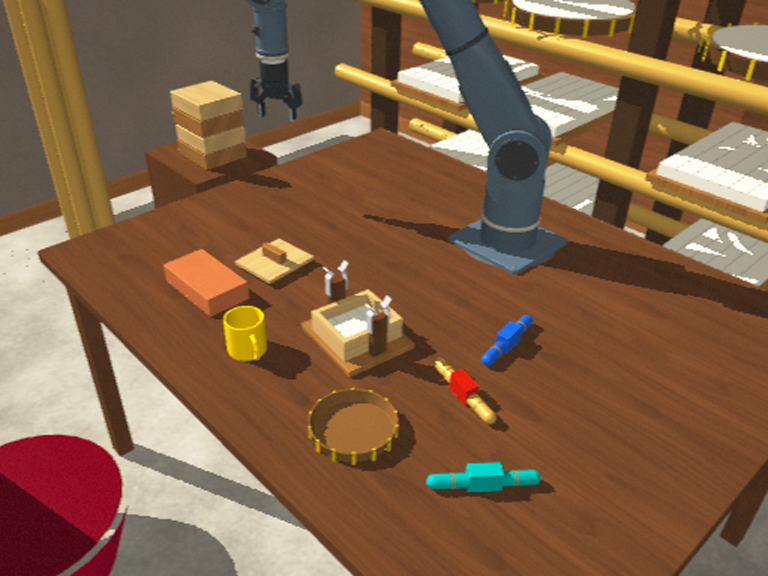

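Top view: cover at about (536,305) next to the brick, mould at (387,285) with clips left and right of it, red bar at (270,298). The blue and turquoise bars are decoys. Next I fit the poses from the depth data.

```bash
cat >> h.py <<'E'
def rect(C,xy,rad,z0,z1,name,col=None):
    m=(np.hypot(C[...,0]-xy[0],C[...,1]-xy[1])<rad)&(C[...,2]>z0)&(C[...,2]<z1)
    if col is not None: m&=col
    q=C[m]
    if len(q)<5: print(name,'few');return
    (c,s,a)=cv2.minAreaRect(q[:,:2].astype(np.float32))
    if s[0]<s[1]: a,s=a+90,s[::-1]   # a = direction of long side
    a=(a+90)%180-90
    print(name,len(q),'c',np.round(c,1),'size',np.round(s,1),'long dir',round(a,1),'zmed',round(float(np.median(q[:,2])),1),'mean',np.round(q.mean(0),1))
    return c,a
E
python3 - <<'E'
from h import *
for n in ['top','scene']:
    C=np.load(n+'0.npy'); print(n)
    rect(C,(533,-320),110,12,35,'plate')
    rect(C,(533,-320),110,42,60,'batten')
    rect(C,(593,62),130,58,74,'rim')
    rect(C,(593,62),130,85,160,'clips')
    rect(C,(593,105+30),60,85,160,'clipL')
    rect(C,(593,-25),60,85,160,'clipR')
    rect(C,(593,62),130,8,24,'base')
    rect(C,(538,315),110,34,55,'grip')
    rect(C,(538,315),110,8,55,'bar')
    rect(C,(538,315),110,20,32,'rodtop')
E
```

```text
top
plate 1374 c [ 532.3 -322.5] size [150.2 131.6] long dir 5.9 zmed 18.8 mean [ 531.9 -322.1   19. ]
batten 126 c [ 532.2 -322.7] size [70.5 21.7] long dir -84.5 zmed 48.5 mean [ 532.1 -321.9   48.5]
rim 518 c [575.   32.6] size [150.9 138.9] long dir -8.1 zmed 65.0 mean [575.2  37.2  65. ]
clips 183 c [575.4  37.3] size [177.2  54.8] long dir 81.7 zmed 134.1 mean [576.3  37.6 127.2]
clipL 92 c [587.  116.2] size [54.5 17.2] long dir -9.6 zmed 134.2 mean [587.2 115.9 126.8]
clipR 91 c [564.2 -42.1] size [53.9 16.8] long dir -6.9 zmed 134.1 mean [565.3 -41.5 127.7]
base 669 c [598.8  34. ] size [216.8 199.1] long dir -8.3 zmed 15.0 mean [569.7  54.9  15.1]
grip 149 c [544.4 341.4] size [116.4  29.5] long dir 75.1 zmed 41.0 mean [537.4 315.   41. ]
bar 445 c [518.9 333.9] size [192.2 156.8] long dir 51.4 zmed 26.8 mean [531.8 311.8  29.5]
rodtop 235 c [495.1 323.7] size [193.6 111.1] long dir 75.7 zmed 25.1 mean [529.6 309.2  25.1]
scene
plate 723 c [ 533.1 -320.3] size [156.7 137.9] long dir 5.1 zmed 21.0 mean [ 540.3 -311.2   21. ]
batten 86 c [ 532.5 -321. ] size [75.2 29. ] long dir -83.6 zmed 49.4 mean [ 534.5 -319.3   49.2]
rim 571 c [576.  39.] size [179.5 155.4] long dir 81.7 zmed 65.7 mean [584.3  34.7  65.4]
clips 445 c [575.8  38. ] size [184.   58.2] long dir 81.2 zmed 111.2 mean [577.6  45.  114.4]
clipL 235 c [586.6 117.7] size [55.5 27.5] long dir 1.6 zmed 111.5 mean [588.4 119.6 114.9]
clipR 209 c [564.3 -40.3] size [56.5 24.8] long dir -10.0 zmed 110.7 mean [565.5 -38.5 113.8]
base 666 c [617.7  76.4] size [246.9 146. ] long dir -52.9 zmed 16.3 mean [609.6  91.2  16.2]
grip 175 c [534.9 303.9] size [87.8 32.5] long dir 74.9 zmed 42.1 mean [540.9 317.   41.7]
bar 629 c [501.1 331. ] size [191.2 115.3] long dir 72.3 zmed 27.2 mean [538.8 322.5  28.3]
rodtop 310 c [502.5 331.3] size [191. 114.] long dir 71.3 zmed 26.3 mean [537.9 326.2  26.1]
```

Fits: mould ≈(575.7, 37.5) with yaw −8.2°, cover ≈(532, −322) with yaw 5.7°, bar ≈(537, 315) lying right way up (top at 42 mm). I'll approach the cover with tool yaw ≈95.6°.

```bash
cat > plan.py <<'E'
import sys
from h import *
# usage: plan.py x y z yaw nrows
x,y,z,yaw,n=map(float,sys.argv[1:6]);n=int(n)
s=r.sense();p=np.array(s['eef_pos']);Rc=R.from_euler('xyz',s['ee_rot'],degrees=True)
Rt=R.from_euler('xyz',[180,0,yaw],degrees=True)
w=(Rc.inv()*Rt).as_rotvec(degrees=True)
d=(np.array([x,y,z])-p)/n
print('t',s['clock'],'pos',np.round(p,1),'rot',np.round(s['ee_rot'],2),'F',np.round(s['ft_force'],1),'dworld',np.round(d*n,1),'turn',np.round(w,2))
for i in range(n):
    Ri=Rc*R.from_rotvec(w*i/n,degrees=True)
    print(np.round(Ri.inv().apply(d)/1000,4).tolist(),np.round(w/n,2).tolist())
E
python3 plan.py 532 -322 180 95.6 9
```

```text
t 0.7 pos [ 294.7 -607.3  231.3] rot [-180.      0.     25.89] F [0.1 0.3 0.2] dworld [237.3 285.3 -51.3] turn [ -0.     0.   -69.71]
[0.0376, -0.017, 0.0057] [-0.0, 0.0, -7.75]
[0.0395, -0.0118, 0.0057] [-0.0, 0.0, -7.75]
[0.0407, -0.0064, 0.0057] [-0.0, 0.0, -7.75]
[0.0412, -0.0008, 0.0057] [-0.0, 0.0, -7.75]
[0.041, 0.0048, 0.0057] [-0.0, 0.0, -7.75]
[0.0399, 0.0102, 0.0057] [-0.0, 0.0, -7.75]
[0.0382, 0.0155, 0.0057] [-0.0, 0.0, -7.75]
[0.0358, 0.0205, 0.0057] [-0.0, 0.0, -7.75]
[0.0327, 0.0252, 0.0057] [-0.0, 0.0, -7.75]
```

```bash
python3 -m creep '[[[1,0.038,-0.017,0.006,0,0,-7.75],[1,0.0395,-0.012,0.006,0,0,-7.75],[1,0.041,-0.006,0.006,0,0,-7.75],[1,0.041,-0.001,0.006,0,0,-7.75],[1,0.041,0.005,0.006,0,0,-7.75]]]'
python3 -m creep '[[[1,0.04,0.01,0.006,0,0,-7.75],[1,0.038,0.0155,0.006,0,0,-7.75],[1,0.036,0.0205,0.006,0,0,-7.75],[1,0.033,0.025,0.006,0,0,-7.75],[1,0,0,0,0,0,0]]]'
python3 plan.py 532 -322 180 95.6 3
```

```text
clock: 1.2
eef_pos: [428.0, -447.4, 201.3]
ee_rot: [180.0, 0.0, 64.9]
ft_force: [-0.0, -0.2, 0.0]
gripper_width: 1.001
clock: 1.7
eef_pos: [536.4, -314.4, 176.8]
ee_rot: [179.8, -0.2, 96.4]
ft_force: [0.6, 0.7, 0.1]
gripper_width: 0.999
t 1.7 pos [ 536.4 -314.4  176.8] rot [179.85  -0.22  96.39] F [0.6 0.7 0.1] dworld [-4.4 -7.6  3.2] turn [ 0.15 -0.22  0.79]
[-0.0024, -0.0017, -0.0011] [0.05, -0.07, 0.26]
[-0.0024, -0.0017, -0.0011] [0.05, -0.07, 0.26]
[-0.0024, -0.0017, -0.0011] [0.05, -0.07, 0.26]
```

```bash
cat >> h.py <<'E'
def wcloud(p):
    z=p['z_map'];H,W=z.shape
    f=H/2/np.tan(np.radians(p['vertical_fov']/2))
    v,u=np.mgrid[0:H,0:W]
    a=u-p['cx'];b=v-p['cy'];rr=np.hypot(a,b)+1e-9;t=rr/f
    k=np.tan(t)/rr
    P=np.stack([a*k*z,-b*k*z,-z,np.ones_like(z)],-1)@np.array(p['pose']).T
    P=P[...,:3];P[(z==0)|(t>1.45)]=np.nan
    return P
E
python3 - <<'E'
from h import *
p=r.get_image('wrist');save(p,'w1');C=wcloud(p);np.save('w1.npy',C)
s=r.sense();print(np.round(s['eef_pos'],1),np.round(s['ee_rot'],2))
print(p['vertical_fov'],np.round(p['pose'],3).tolist())
rect(C,(533,-320),110,12,35,'plate')
rect(C,(533,-320),110,42,60,'batten')
q=C[(abs(C[...,2])<10)];print(len(q),np.nanmedian(q[:,2]))
E
```

```text
[ 534.2 -317.8  177. ] [ 1.7995e+02 -1.1000e-01  9.5970e+01]
65.70646984690485 [[0.994, -0.106, -0.035, 526.698], [0.112, 0.948, 0.298, -236.037], [0.002, -0.301, 0.954, 320.35], [0.0, 0.0, 0.0, 1.0]]
plate 14662 c [ 532.  -323.9] size [150.9 131.4] long dir 5.4 zmed 20.5 mean [ 531.8 -318.4   20.6]
batten 1649 c [ 532.  -323.8] size [70.4 22.1] long dir -84.4 zmed 50.4 mean [ 531.7 -321.7   50.3]
123879 0.5784371148227478
```

View pics/w1.png

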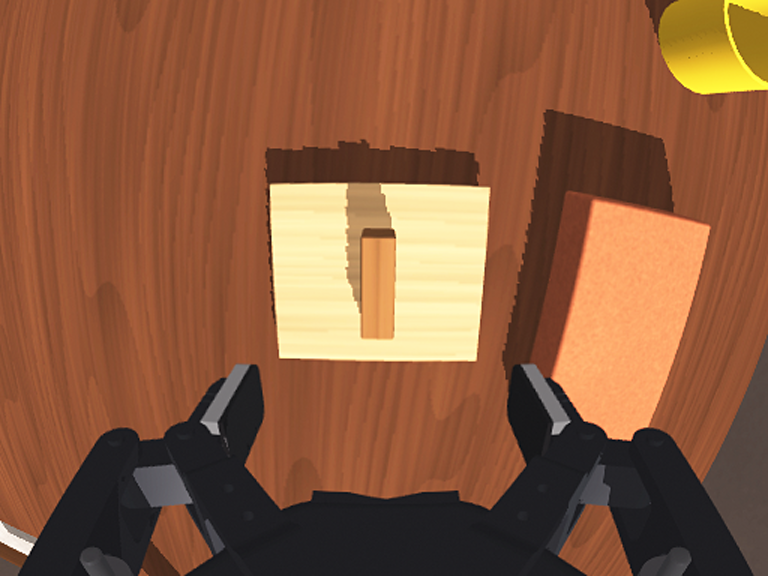

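The wrist view shows the batten at (377,285) and the cover clear of the brick. Depth fits it at (532, −323.6), direction 95.6°. I'll descend.

```bash
python3 plan.py 532 -323.3 26 95.6 5
```

```text
t 1.75 pos [ 534.2 -317.8  177. ] rot [ 1.7995e+02 -1.1000e-01  9.5970e+01] F [-0.1 -0.8 -0.4] dworld [  -2.2   -5.5 -151. ] turn [ 0.05 -0.11  0.37]
[-0.0011, -0.0006, 0.0302] [0.01, -0.02, 0.07]
[-0.0011, -0.0006, 0.0302] [0.01, -0.02, 0.07]
[-0.0011, -0.0006, 0.0302] [0.01, -0.02, 0.07]
[-0.0011, -0.0006, 0.0302] [0.01, -0.02, 0.07]
[-0.0011, -0.0005, 0.0302] [0.01, -0.02, 0.07]
```

```bash
python3 -m creep '[[[1,0,0,0.03,0,0,0],[1,0,0,0.03,0,0,0],[1,0,0,0.03,0,0,0],[1,0,0,0.02,0,0,0],[1,0,0,0,0,0,0]]]'
python3 -m creep '[[[1,0,0,0,0,0,0]]]'; python3 plan.py 532 -323.3 26 95.6 3
```

```text
clock: 2.25
eef_pos: [529.7, -321.9, 64.7]
ee_rot: [-179.7, -0.1, 95.5]
ft_force: [-0.5, 0.4, 0.2]
gripper_width: 1.002
clock: 2.35
eef_pos: [531.8, -322.3, 67.8]
ee_rot: [-180.0, 0.0, 95.5]
ft_force: [0.2, -0.0, 0.0]
gripper_width: 1.001
t 2.35 pos [ 531.8 -322.3   67.8] rot [-1.7998e+02  3.0000e-02  9.5540e+01] F [ 0.2 -0.   0. ] dworld [  0.2  -1.  -41.8] turn [-0.02  0.03 -0.06]
[-0.0003, 0.0, 0.0139] [-0.01, 0.01, -0.02]
[-0.0003, 0.0, 0.0139] [-0.01, 0.01, -0.02]
[-0.0003, 0.0, 0.0139] [-0.01, 0.01, -0.02]
```

```bash
python3 -m creep '[[[1,-0.001,0,0.018,0,0,0],[1,0,0,0.015,0,0,0],[1,0,0,0.008,0,0,0],[1,0,0,0,0,0,0],[1,0,0,0,0,0,0]]]'
python3 -m creep '[[[-0.3,0,0,0,0,0,0],[-0.6,0,0,0,0,0,0],[-1,0,0,0,0,0,0],[-1,0,0,0,0,0,0],[-1,0,0,0,0,0,0]]]' 60
python3 -m creep '[[[-1,0,0,0,0,0,0],[-1,0,0,0,0,0,0],[-1,0,0,0,0,0,0]]]'; python3 plan.py 532 -323.3 26 95.6 1
```

```text
clock: 2.85
eef_pos: [532.5, -322.3, 26.7]
ee_rot: [180.0, 0.0, 95.6]
ft_force: [0.5, 0.4, -0.2]
gripper_width: 1.006
clock: 3.35
eef_pos: [532.5, -322.3, 26.7]
ee_rot: [180.0, 0.0, 95.6]
ft_force: [0.8, -0.1, 7.1]
gripper_width: 0.244
clock: 3.65
eef_pos: [532.5, -322.3, 26.7]
ee_rot: [180.0, 0.0, 95.6]
ft_force: [-0.2, 0.4, 5.1]
gripper_width: 0.24
t 3.65 pos [ 532.5 -322.3   26.7] rot [1.7997e+02 2.0000e-02 9.5640e+01] F [-0.2  0.4  5.1] dworld [-0.5 -1.  -0.7] turn [0.03 0.02 0.04]
[-0.0009, -0.0006, 0.0007] [0.03, 0.02, 0.04]
```

```bash
python3 -m creep '[[[-1,0,0,-0.01,0,0,0],[-1,0,0,-0.03,0,0,0],[-1,0,0,-0.05,0,0,0],[-1,0,0,-0.05,0,0,0],[-1,0,0,-0.045,0,0,0]]]'
python3 -m creep '[[[-1,0,0,0,0,0,0]]]'
python3 - <<'E'
from h import *
p=r.get_image('wrist');save(p,'w2');C=wcloud(p);np.save('w2.npy',C)
s=r.sense();print(np.round(s['eef_pos'],1),np.round(s['ee_rot'],2),np.round(s['ft_force'],1),s['gripper_width'])
E
```

```text
clock: 4.15
eef_pos: [531.9, -322.0, 214.0]
ee_rot: [180.0, -0.0, 95.6]
ft_force: [0.7, -0.5, -2.8]
gripper_width: 0.243
clock: 4.25
eef_pos: [535.0, -323.3, 218.4]
ee_rot: [179.5, 0.3, 95.6]
ft_force: [0.0, -0.3, -2.5]
gripper_width: 0.245
[ 533.6 -322.8  214.9] [179.72   0.2   95.62] [-0.8 -0.2 -3.4] 0.24483258548706846
```

View pics/w2.png

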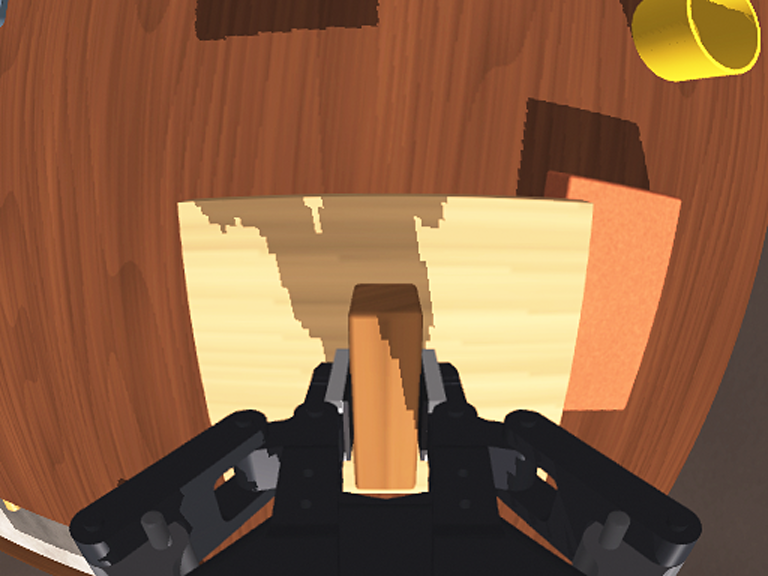

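The cover is held, and the batten sits between the pads at (386,400). I'll measure its pose in the hand.

```bash
cat > inhand.py <<'E'
from h import *
p=r.get_image('wrist');C=wcloud(p)
s=r.sense();t=np.array(s['eef_pos']);Rt=R.from_euler('xyz',s['ee_rot'],degrees=True)
print(np.round(t,1),np.round(s['ee_rot'],2),np.round(s['ft_force'],1))
L=(C-t)@Rt.as_matrix()   # tool frame coords
hsv=cv2.cvtColor(p['img'],cv2.COLOR_RGB2HSV)
m=(L[...,2]>0)&(L[...,2]<16)&(abs(L[...,0])<120)&(abs(L[...,1])<110)&(hsv[...,1]>45)
q=L[m];A=np.c_[q[:,:2],np.ones(len(q))]
for _ in range(4):
    k,*_x=np.linalg.lstsq(A,q[:,2],rcond=None);e=abs(A@k-q[:,2]);q,A=q[e<2],A[e<2]
print('plate plane z=',np.round(k,4),'tilt deg',np.round(np.degrees(k[:2]),2),len(q))
for a,b in [(-20,-10),(10,20)]: pass
xs=[];
for x0 in range(10,70,10):
    g=q[(q[:,0]>x0)&(q[:,0]<x0+10)]
    if len(g)>20: print('x',x0,'y',np.round([g[:,1].min(),g[:,1].max()],1))
for y0 in range(-70,70,15):
    g=q[(q[:,1]>y0)&(q[:,1]<y0+15)]
    if len(g)>20: print('y',y0,'xmax',np.round(np.percentile(g[:,0],99.5),1))
b=L[(L[...,2]>-28)&(L[...,2]<-18)&(abs(L[...,1])<20)&(L[...,0]>5)&(L[...,0]<60)&(hsv[...,1]>80)]
print('batten top',np.round(np.percentile(b,[1,50,99],axis=0),1).tolist())
E
python3 inhand.py
```

```text
[ 532.2 -322.4  212.4] [1.7993e+02 7.0000e-02 9.5630e+01] [ 0.3  0.  -2.6]
plate plane z= [ 5.0000e-04 -2.3000e-03  3.6697e+00] tilt deg [ 0.03 -0.13] 31591
x 10 y [-74.7  75.8]
x 20 y [-74.6  76.1]
x 30 y [-74.9  75.9]
x 40 y [-74.7  75.9]
x 50 y [-74.5  75.9]
x 60 y [-74.   75.6]
y -70 xmax 62.5
y -55 xmax 62.6
y -40 xmax 62.5
y -25 xmax 62.7
y -10 xmax 62.5
y 5 xmax 62.6
y 20 xmax 62.7
y 35 xmax 62.5
y 50 xmax 62.5
y 65 xmax 62.6
batten top [[5.4, -10.2, -27.5], [21.6, 0.4, -26.2], [33.0, 11.3, -18.8]]
```

```bash
python3 plan.py 557 -110 212 81.8 5
```

```text
t 4.35 pos [ 532.2 -322.4  212.4] rot [1.7993e+02 7.0000e-02 9.5630e+01] F [ 0.3  0.  -2.6] dworld [ 24.8 212.4  -0.4] turn [ 0.08  0.06 13.83]
[0.0418, 0.0091, 0.0] [0.02, 0.01, 2.77]
[0.0422, 0.0071, 0.0] [0.02, 0.01, 2.77]
[0.0425, 0.005, 0.0] [0.02, 0.01, 2.77]
[0.0427, 0.003, 0.0001] [0.02, 0.01, 2.77]
[0.0428, 0.0009, 0.0001] [0.02, 0.01, 2.77]
```

```bash
python3 -m creep '[[[-1,0.035,0.009,0,0,0,2.77],[-1,0.045,0.007,0,0,0,2.77],[-1,0.045,0.005,0,0,0,2.77],[-1,0.045,0.003,0,0,0,2.77],[-1,0.038,0.001,0,0,0,2.77]]]'
python3 -m creep '[[[-1,0,0,0,0,0,0],[-1,0,0,0,0,0,0],[-1,0,0,0,0,0,0]]]'
python3 - <<'E'
from h import *
p=r.get_image('wrist');save(p,'w3');C=wcloud(p);np.save('w3.npy',C)
s=r.sense();print(np.round(s['eef_pos'],1),np.round(s['ee_rot'],2),np.round(s['ft_force'],1),s['gripper_width'])
rect(C,(593,62),130,58,74,'rim')
rect(C,(593,62),130,85,160,'clips')
rect(C,(593,105+30),60,85,160,'clipL')
rect(C,(593,-25),60,85,160,'clipR')
rect(C,(593,62),130,8,24,'base')
E
```

```text
clock: 4.85
eef_pos: [555.8, -110.9, 209.4]
ee_rot: [-179.8, -0.0, 81.8]
ft_force: [1.8, 0.7, -1.9]
gripper_width: 0.25
clock: 5.15
eef_pos: [556.2, -115.0, 210.1]
ee_rot: [-179.9, 0.0, 81.7]
ft_force: [0.2, -1.1, -2.4]
gripper_width: 0.249
[ 556.4 -115.3  210.3] [-1.7989e+02  4.0000e-02  8.1680e+01] [ 0.2 -0.4 -2.2] 0.2422080647396099
rim 4136 c [572.7  19.2] size [150.9  95.7] long dir -8.1 zmed 66.6 mean [569.6   2.8  66.2]
clips 1789 c [564.  -42.7] size [55.4 18.4] long dir -8.2 zmed 138.1 mean [563.8 -42.6 133.6]
clipL few
clipR 1782 c [564.  -42.7] size [55.4 18.4] long dir -8.2 zmed 138.1 mean [563.9 -42.6 133.5]
base 1777 c [568.1 -45.2] size [161.3  35.1] long dir -8.0 zmed 16.6 mean [583.4 -42.3  16.7]
```

View pics/w3.png

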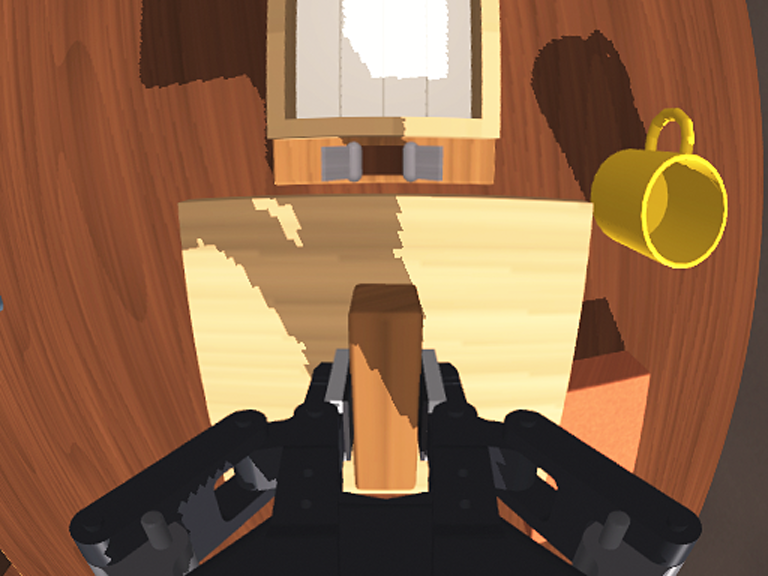

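Wrist view: clip_r at (381,160) and the rim edge put the mould centre at (575.3, 36.4). I'll move over the opening.

```bash
python3 plan.py 575.3 39 205 81.8 4
```

```text
t 5.2 pos [ 556.4 -115.3  210.3] rot [-1.7989e+02  4.0000e-02  8.1680e+01] F [ 0.2 -0.4 -2.2] dworld [ 18.9 154.3  -5.3] turn [-0.11  0.04 -0.12]
[0.0388, -0.0009, 0.0013] [-0.03, 0.01, -0.03]
[0.0388, -0.0009, 0.0013] [-0.03, 0.01, -0.03]
[0.0388, -0.0009, 0.0013] [-0.03, 0.01, -0.03]
[0.0388, -0.0008, 0.0013] [-0.03, 0.01, -0.03]
```

```bash
python3 -m creep '[[[-1,0.035,-0.001,0,0,0,0],[-1,0.045,-0.001,0,0,0,0],[-1,0.045,-0.001,0,0,0,0],[-1,0.03,-0.001,0,0,0,0],[-1,0,0,0,0,0,0]]]'
python3 -m creep '[[[-1,0,0,0.015,0,0,0],[-1,0,0,0.02,0,0,0],[-1,0,0,0.02,0,0,0],[-1,0,0,0.01,0,0,0],[-1,0,0,0,0,0,0]]]'
python3 -m creep '[[[-1,0,0,0,0,0,0],[-1,0,0,0,0,0,0]]]'
python3 plan.py 575.3 39 82 81.8 4
```

```text
clock: 5.7
eef_pos: [575.5, 44.9, 211.1]
ee_rot: [-180.0, -0.2, 82.1]
ft_force: [0.1, -0.1, -2.0]
gripper_width: 0.245
clock: 6.2
eef_pos: [574.5, 38.7, 144.8]
ee_rot: [-179.8, 0.1, 81.7]
ft_force: [0.2, -0.0, -1.4]
gripper_width: 0.239
clock: 6.4
eef_pos: [576.0, 40.1, 147.2]
ee_rot: [179.9, -0.0, 81.8]
ft_force: [-0.2, 0.6, -1.9]
gripper_width: 0.245
t 6.4 pos [576.   40.1 147.2] rot [ 1.7992e+02 -2.0000e-02  8.1760e+01] F [-0.2  0.6 -1.9] dworld [ -0.7  -1.1 -65.2] turn [ 0.08 -0.02 -0.04]
[-0.0003, -0.0002, 0.0163] [0.02, -0.01, -0.01]
[-0.0003, -0.0001, 0.0163] [0.02, -0.01, -0.01]
[-0.0003, -0.0001, 0.0163] [0.02, -0.01, -0.01]
[-0.0003, -0.0001, 0.0163] [0.02, -0.01, -0.01]
```

```bash
python3 -m creep '[[[-1,-0.001,-0.0005,0.015,0,0,0],[-1,0,0,0.015,0,0,0],[-1,0,0,0.012,0,0,0],[-1,0,0,0,0,0,0],[-1,0,0,0,0,0,0]]]'
python3 - <<'E'
from h import *
s=r.sense();print(np.round(s['eef_pos'],1),np.round(s['ee_rot'],2),np.round(s['ft_force'],1))
p=r.get_image('wrist');save(p,'w4');C=wcloud(p)
q=r.get_image('scene');im=cv2.cvtColor(q['img'],cv2.COLOR_RGB2BGR)[150:270,170:330]
cv2.imwrite('pics/s4.png',cv2.resize(im,None,fx=5,fy=5,interpolation=cv2.INTER_CUBIC))
rect(C,(575,37),105,85,97,'plate')
rect(C,(575,37),130,10,20,'base')
rect(C,(587,116),50,105,160,'clipL')
rect(C,(564,-43),50,105,160,'clipR')
E
python3 inhand.py
```

```text
clock: 6.9
eef_pos: [574.9, 39.5, 104.7]
ee_rot: [180.0, -0.0, 81.8]
ft_force: [0.2, 0.4, -2.1]
gripper_width: 0.247
[574.9  39.5 104.7] [ 1.7999e+02 -1.0000e-02  8.1790e+01] [ 0.2  0.4 -2.1]
plate 612 c [573.4  33.2] size [150.1 139.7] long dir -8.2 zmed 93.9 mean [583.5  77.4  93.2]
base 3007 c [586.6 117.2] size [170.3  36.8] long dir -7.9 zmed 16.5 mean [582.6 123.5  16.5]
clipL 8326 c [584.   95.8] size [59.1 55.7] long dir 81.9 zmed 137.5 mean [585.7 108.7 132.9]
clipR 108 c [569.3   5.1] size [21.7  3.3] long dir -7.0 zmed 128.3 mean [569.7   5.2 128.3]
[575.2  39.5 105.1] [ 1.7993e+02 -2.0000e-02  8.1780e+01] [-0.5 -0.9 -1.9]
plate plane z= [-1.2000e-03  1.7000e-03  6.1443e+00] tilt deg [-0.07  0.1 ] 31632
x 10 y [-76.6  74.6]
x 20 y [-76.5  74.3]
x 30 y [-76.1  74.4]
x 40 y [-76.4  74.4]
x 50 y [-76.1  74.5]
x 60 y [-76.   74.3]
y -70 xmax 63.0
y -55 xmax 62.9
y -40 xmax 62.9
y -25 xmax 63.0
y -10 xmax 62.9
y 5 xmax 63.0
y 20 xmax 63.1
y 35 xmax 63.0
y 50 xmax 63.0
y 65 xmax 62.9
batten top [[5.3, -11.7, -25.3], [21.2, -1.1, -23.7], [33.2, 9.8, -18.8]]
```

View pics/w4.png

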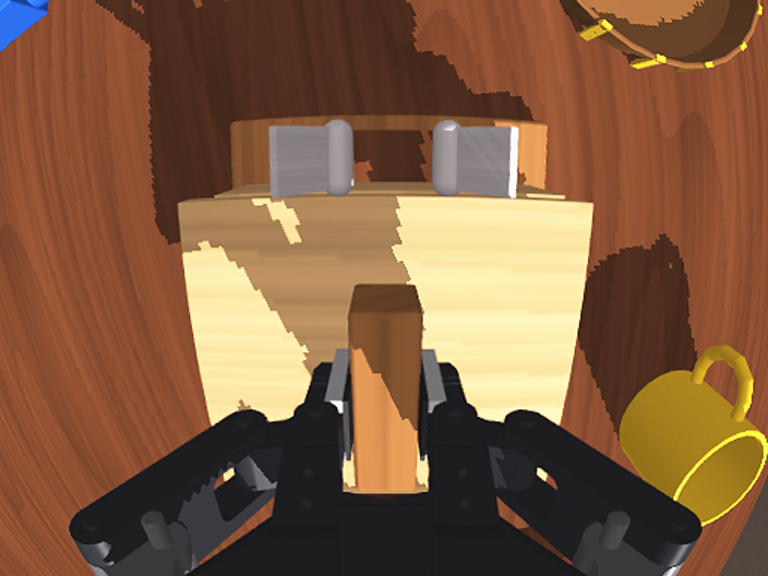

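View pics/s4.png

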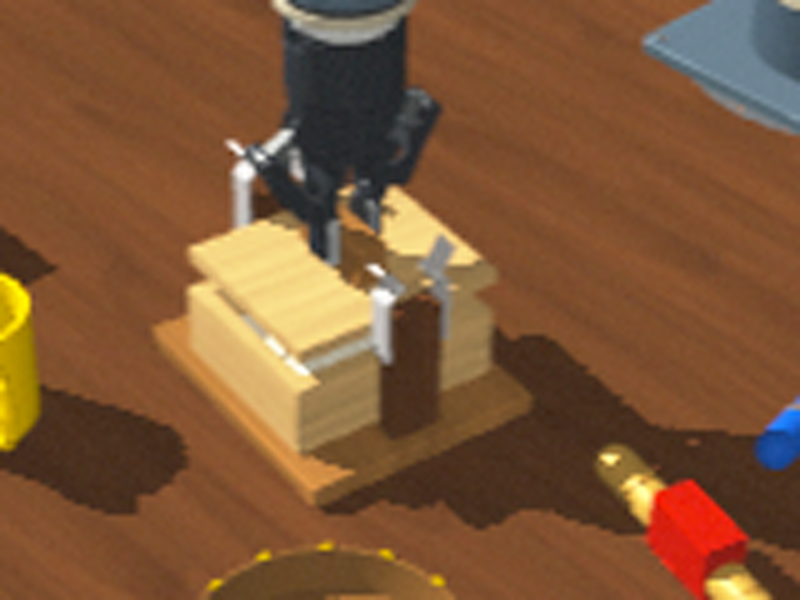

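The plug is centred over the opening to within about 1.5 mm (5 mm allowed), and the clip is at (393,155) ahead of the plate. I'll lower slowly.

```bash
python3 -m creep '[[[-1,-0.0005,0.0005,0.006,0,0,0],[-1,0,0,0.005,0,0,0],[-1,0,0,0.004,0,0,0],[-1,0,0,0.003,0,0,0],[-1,0,0,0,0,0,0]]]'
python3 -m creep '[[[-1,0,0,0.002,0,0,0],[-1,0,0,0.002,0,0,0],[-1,0,0,0,0,0,0]]]'
```

```text
clock: 7.55
eef_pos: [574.8, 38.8, 85.7]
ee_rot: [-179.9, 0.0, 81.8]
ft_force: [0.8, 0.2, -1.9]
gripper_width: 0.24
clock: 7.85
eef_pos: [575.2, 38.9, 82.7]
ee_rot: [180.0, -0.0, 81.8]
ft_force: [-1.1, 0.1, 1.7]
gripper_width: 0.243
```

```bash
python3 -m creep '[[[-1,0,0,0.001,0,0,0],[-1,0,0,0,0,0,0],[-1,0,0,0,0,0,0]]]'
python3 - <<'E'
from h import *
q=r.get_image('scene');im=cv2.cvtColor(q['img'],cv2.COLOR_RGB2BGR)[150:270,170:330]
cv2.imwrite('pics/s5.png',cv2.resize(im,None,fx=5,fy=5,interpolation=cv2.INTER_CUBIC))
E
python3 inhand.py|head -2
```

```text
clock: 8.15
eef_pos: [575.3, 38.9, 82.6]
ee_rot: [179.9, 0.0, 81.8]
ft_force: [-5.1, -0.0, 14.7]
gripper_width: 0.244
[575.3  38.9  82.6] [179.94   0.    81.78] [-4.7 -1.5 15.2]
plate plane z= [-8.0000e-04  2.0000e-03  6.0901e+00] tilt deg [-0.05  0.11] 31034
```

View pics/s5.png

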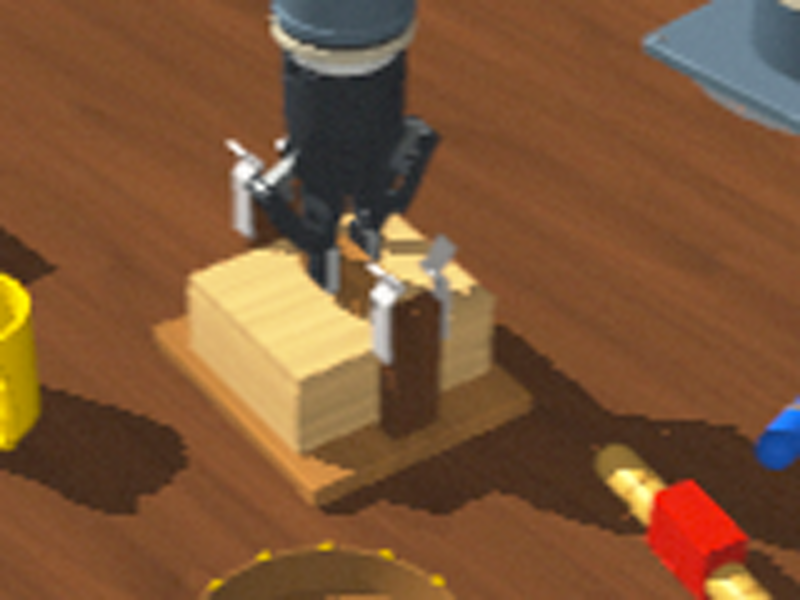

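The plate lies flush on the rim. I'll release and rise.

```bash
python3 -m creep '[[[-1,0,0,-0.001,0,0,0],[0,0,0,0,0,0,0],[0.5,0,0,0,0,0,0],[1,0,0,0,0,0,0],[1,0,0,0,0,0,0]]]'
python3 -m creep '[[[1,0,0,-0.01,0,0,0],[1,0,0,-0.03,0,0,0],[1,0,0,-0.045,0,0,0],[1,0,0,-0.045,0,0,0],[1,0,0,-0.04,0,0,0]]]'
python3 - <<'E'
from h import *
p=r.get_image('wrist');save(p,'w6');C=wcloud(p)
s=r.sense();print(np.round(s['eef_pos'],1),np.round(s['ee_rot'],2),np.round(s['ft_force'],1),s['gripper_width'])
rect(C,(575,37),108,72,85,'plate')
rect(C,(575,37),60,98,112,'batten')
rect(C,(575,37),130,10,20,'base')
rect(C,(587,116),40,115,160,'clipL')
rect(C,(564,-43),40,115,160,'clipR')
m=(np.hypot(C[...,0]-575,C[...,1]-37)<95)&(abs(C[...,2]-76)<9);q=C[m];A=np.c_[q[:,:2]-[575,37],np.ones(len(q))]
for _ in range(4):
    k=np.linalg.lstsq(A,q[:,2],rcond=None)[0];e=abs(A@k-q[:,2])<2;q,A=q[e],A[e]
print('plane tilt deg',np.degrees(k[:2]),'z',k[2])
E
```

```text
clock: 8.75
eef_pos: [575.1, 38.8, 82.2]
ee_rot: [-180.0, -0.0, 81.8]
ft_force: [-0.9, -0.8, -1.5]
gripper_width: 0.905
clock: 9.25
eef_pos: [575.0, 39.0, 255.4]
ee_rot: [179.9, -0.0, 81.8]
ft_force: [0.7, -1.0, -0.2]
gripper_width: 1.0
[577.7  39.6 261.8] [ 1.7943e+02 -1.6000e-01  8.1790e+01] [3.  0.5 5.4] 0.999850251303544
plate 13329 c [573.   31.9] size [151.  141.3] long dir -8.2 zmed 76.6 mean [574.2  40.2  76.6]
batten 1444 c [574.   37.6] size [70.2 21.9] long dir 81.3 zmed 106.5 mean [574.1  39.5 106.4]
base 2652 c [575.4  37.4] size [198.9 170. ] long dir 81.8 zmed 16.5 mean [583.4  97.7  16.4]
clipL 843 c [586.8 115.7] size [55.7 18.7] long dir -8.0 zmed 142.3 mean [586.8 115.7 142.8]
clipR 685 c [564. -42.] size [54.1 19.4] long dir -8.6 zmed 138.4 mean [564.3 -40.6 139.4]
plane tilt deg [-0.04394561  0.00491241] z 76.56974563275344
```

View pics/w6.png

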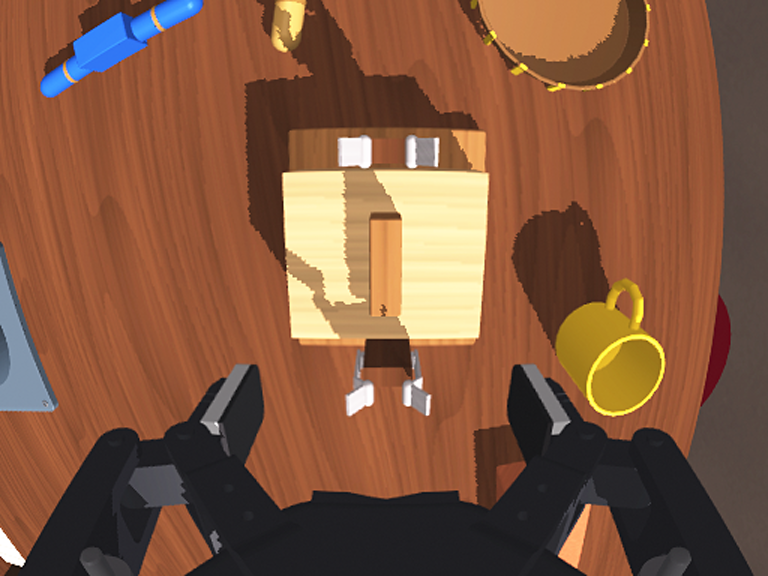

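The cover is seated: plate top at 76.6 mm, tilt under 0.05°, batten at (385,265) running clip to clip. Now to the bar.

```bash
python3 plan.py 537 313 160 75.5 7
```

```text
t 9.3 pos [577.7  39.6 261.8] rot [ 1.7943e+02 -1.6000e-01  8.1790e+01] F [3.  0.5 5.4] dworld [ -40.7  273.4 -101.8] turn [ 0.56 -0.2   6.28]
[0.0378, -0.0115, 0.0145] [0.08, -0.03, 0.9]
[0.0376, -0.012, 0.0145] [0.08, -0.03, 0.9]
[0.0374, -0.0126, 0.0145] [0.08, -0.03, 0.9]
[0.0372, -0.0132, 0.0145] [0.08, -0.03, 0.9]
[0.037, -0.0137, 0.0145] [0.08, -0.03, 0.9]
[0.0368, -0.0143, 0.0145] [0.08, -0.03, 0.9]
[0.0366, -0.0149, 0.0145] [0.08, -0.03, 0.9]
```

```bash
python3 -m creep '[[[1,0.03,-0.011,0,0,0,0.9],[1,0.042,-0.012,0,0,0,0.9],[1,0.042,-0.013,0.005,0,0,0.9],[1,0.042,-0.0135,0.02,0,0,0.9],[1,0.04,-0.014,0.025,0,0,0.9]]]'
python3 -m creep '[[[1,0.038,-0.0145,0.03,0,0,0.9],[1,0.028,-0.015,0.015,0,0,0.9],[1,0,0,0,0,0,0],[1,0,0,0,0,0,0],[1,0,0,0,0,0,0]]]'
cat > bar.py <<'E'
from h import *
import sys
p=r.get_image('wrist');save(p,sys.argv[1]);C=wcloud(p);np.save(sys.argv[1]+'.npy',C)
s=r.sense();print(s['clock'],np.round(s['eef_pos'],1),np.round(s['ee_rot'],2),np.round(s['ft_force'],1))
near=(np.hypot(C[...,0]-537,C[...,1]-313)<120)
hsv=cv2.cvtColor(p['img'],cv2.COLOR_RGB2HSV)
red=near&((hsv[...,0]<6)|(hsv[...,0]>174))&(hsv[...,1]>180)&(hsv[...,2]>80)
rect(C,(537,313),120,37,50,'griptop',red)
q=C[near&(C[...,2]>20)&(C[...,2]<33)&~red]
rect(C,(537,313),120,20,33,'rod',~red)
E
python3 bar.py w7
```

```text
clock: 9.8
eef_pos: [547.2, 245.1, 203.3]
ee_rot: [179.9, -0.1, 77.2]
ft_force: [1.3, -0.2, 0.1]
gripper_width: 1.004
clock: 10.3
eef_pos: [534.1, 312.3, 158.3]
ee_rot: [179.9, 0.0, 75.4]
ft_force: [-0.5, 0.1, 0.1]
gripper_width: 1.003
10.35 [534.3 312.1 158.5] [ 1.7993e+02 -1.0000e-02  7.5380e+01] [ 0.7 -0.1 -0.3]
griptop 2028 c [537.4 314. ] size [60.3 29.9] long dir 75.9 zmed 42.5 mean [537.8 316.1  42.5]
rod 3415 c [491.6 328.2] size [195.1 124.3] long dir 74.4 zmed 26.8 mean [527.3 324.3  26.2]
```

View pics/w7.png

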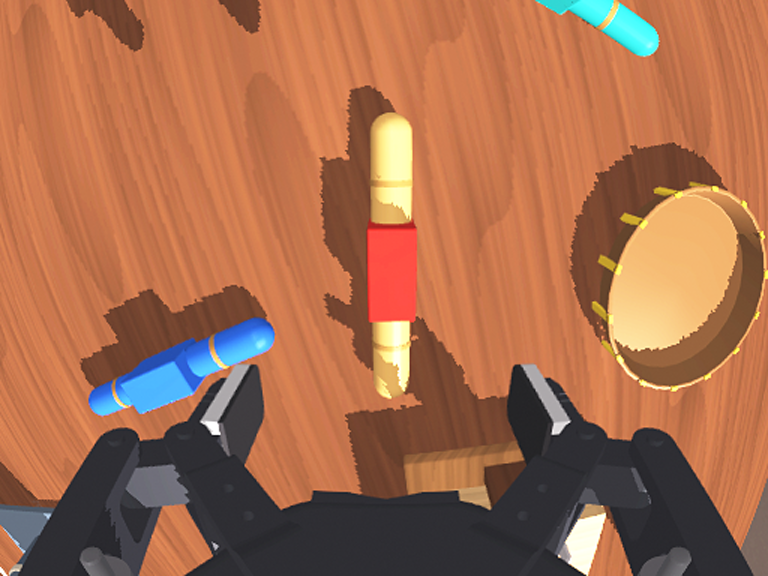

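The red grip is at (392,270), world (537.4, 314.0), yaw 75.9°. The blue end at (265,335) is clear of the jaw path.

```bash
python3 plan.py 537.4 314 9 75.8 5
```

```text
t 10.35 pos [534.3 312.1 158.5] rot [ 1.7993e+02 -1.0000e-02  7.5380e+01] F [ 0.7 -0.1 -0.3] dworld [   3.1    1.9 -149.5] turn [ 0.07 -0.01 -0.42]
[0.0005, 0.0005, 0.0299] [0.01, -0.0, -0.08]
[0.0005, 0.0005, 0.0299] [0.01, -0.0, -0.08]
[0.0005, 0.0005, 0.0299] [0.01, -0.0, -0.08]
[0.0005, 0.0005, 0.0299] [0.01, -0.0, -0.08]
[0.0005, 0.0005, 0.0299] [0.01, -0.0, -0.08]
```

```bash
python3 -m creep '[[[1,0.0025,0.0025,0.03,0,0,-0.4],[1,0,0,0.035,0,0,0],[1,0,0,0.03,0,0,0],[1,0,0,0.015,0,0,0],[1,0,0,0,0,0,0]]]'
python3 -m creep '[[[1,0,0,0,0,0,0],[1,0,0,0,0,0,0]]]'
python3 plan.py 537.4 314 9 75.8 3
```

```text
clock: 10.85
eef_pos: [536.1, 313.8, 46.4]
ee_rot: [-179.9, 0.1, 75.8]
ft_force: [0.1, -0.2, -0.2]
gripper_width: 0.994
clock: 11.05
eef_pos: [537.4, 315.7, 49.4]
ee_rot: [179.9, -0.1, 75.9]
ft_force: [-0.2, 0.1, 0.1]
gripper_width: 1.003
t 11.05 pos [537.4 315.7  49.4] rot [ 1.7989e+02 -1.2000e-01  7.5860e+01] F [-0.2  0.1  0.1] dworld [ -0.   -1.7 -40.4] turn [ 0.11 -0.12  0.06]
[-0.0006, 0.0001, 0.0135] [0.04, -0.04, 0.02]
[-0.0006, 0.0001, 0.0135] [0.04, -0.04, 0.02]
[-0.0006, 0.0001, 0.0135] [0.04, -0.04, 0.02]
```

```bash
python3 -m creep '[[[1,-0.001,0,0.018,0,0,0],[1,0,0,0.014,0,0,0],[1,0,0,0.007,0,0,0],[1,0,0,0,0,0,0],[1,0,0,0,0,0,0]]]'
python3 -m creep '[[[0,0,0,0,0,0,0],[-0.3,0,0,0,0,0,0],[-1,0,0,0,0,0,0],[-1,0,0,0,0,0,0],[-1,0,0,0,0,0,0]]]' 80
python3 -m creep '[[[-1,0,0,0,0,0,0],[-1,0,0,0,0,0,0]]]'
```

```text
clock: 11.55
eef_pos: [536.2, 314.5, 8.9]
ee_rot: [180.0, -0.0, 75.9]
ft_force: [0.4, 0.2, 0.4]
gripper_width: 0.998
clock: 12.05
eef_pos: [536.5, 314.5, 9.1]
ee_rot: [180.0, -0.0, 75.9]
ft_force: [-0.4, -0.5, 4.3]
gripper_width: 0.339
clock: 12.25
eef_pos: [536.5, 314.5, 9.1]
ee_rot: [180.0, -0.0, 75.9]
ft_force: [0.1, -1.6, 6.1]
gripper_width: 0.341
```

```bash
python3 -m creep '[[[-1,0,0,-0.015,0,0,0],[-1,0,0,-0.04,0,0,0],[-1,0,0,-0.05,0,0,0],[-1,0,0,-0.05,0,0,0],[-1,0,0,-0.035,0,0,0]]]'
python3 -m creep '[[[-1,0,0,0,0,0,0],[-1,0,0,0,0,0,0]]]'
cat > barhand.py <<'E'
from h import *
import sys
p=r.get_image('wrist');save(p,sys.argv[1]);C=wcloud(p)
s=r.sense();t=np.array(s['eef_pos']);Rt=R.from_euler('xyz',s['ee_rot'],degrees=True)
print(s['clock'],np.round(t,1),np.round(s['ee_rot'],2),np.round(s['ft_force'],1),round(s['gripper_width'],3))
L=(C-t)@Rt.as_matrix()
hsv=cv2.cvtColor(p['img'],cv2.COLOR_RGB2HSV)
m=(abs(L[...,2])<26)&(abs(L[...,1])<16)&(L[...,0]>34)&(L[...,0]<110)
for x0 in range(34,104,10):
    q=L[m&(L[...,0]>x0)&(L[...,0]<x0+10)]
    if len(q)>20: print('x',x0,'y',np.round(np.percentile(q[:,1],[2,98]),1),'ymid',round(np.percentile(q[:,1],[2,98]).mean(),2),'topz',round(np.percentile(q[:,2],3),2))
q=L[m];print('xmax',round(np.percentile(q[:,0],99.8),1))
red=((hsv[...,0]<6)|(hsv[...,0]>174))&(hsv[...,1]>180)&(abs(L[...,0])<60)&(abs(L[...,1])<30)&(abs(L[...,2])<60)
q=L[red]
if len(q): print('red x',np.round(np.percentile(q,[1,99],axis=0),1).tolist())
E
python3 barhand.py w8
```

```text
clock: 12.75
eef_pos: [536.3, 314.7, 203.0]
ee_rot: [179.9, -0.1, 75.9]
ft_force: [0.7, 1.0, -1.5]
gripper_width: 0.341
clock: 12.95
eef_pos: [536.1, 314.2, 199.8]
ee_rot: [179.9, -0.1, 75.9]
ft_force: [0.3, -0.4, -1.9]
gripper_width: 0.34
13.0 [535.5 313.8 198.4] [-1.7997e+02  5.0000e-02  7.5890e+01] [-0.3 -0.5 -1. ] 0.339
x 34 y [-12.6  11.2] ymid -0.7 topz -21.42
x 44 y [-12.9  11.4] ymid -0.77 topz -21.58
x 54 y [-13.1  11.6] ymid -0.74 topz -21.84
x 64 y [-12.5  11.5] ymid -0.52 topz -21.49
x 74 y [-12.8  11.3] ymid -0.75 topz -21.67
x 84 y [-12.2  11. ] ymid -0.64 topz -21.38
x 94 y [-9.5  8.2] ymid -0.67 topz -18.96
xmax 99.2
red x [[-27.2, -15.0, -36.0], [30.3, 13.7, -15.5]]
```

View pics/w8.png

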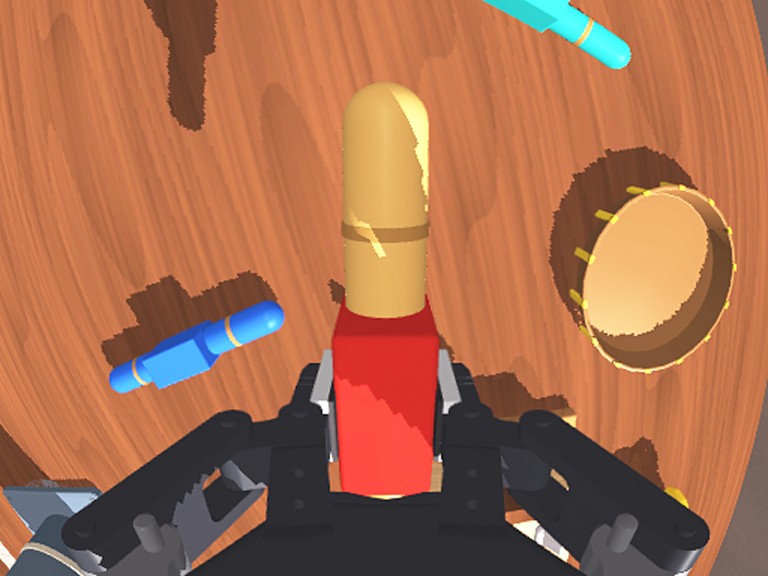

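The bar is gripped squarely: level, yaw error about 0°, grip centred in the pads at (387,400). Over to the clips.

```bash
python3 plan.py 575.4 37.2 200 81.8 7
```

```text
t 13.0 pos [535.5 313.8 198.4] rot [-1.7997e+02  5.0000e-02  7.5890e+01] F [-0.3 -0.5 -1. ] dworld [  39.9 -276.6    1.6] turn [-0.03  0.04 -5.91]
[-0.0369, 0.0152, -0.0002] [-0.0, 0.01, -0.84]
[-0.0372, 0.0146, -0.0002] [-0.0, 0.01, -0.84]
[-0.0374, 0.0141, -0.0002] [-0.0, 0.01, -0.84]
[-0.0376, 0.0135, -0.0002] [-0.0, 0.01, -0.84]
[-0.0378, 0.013, -0.0002] [-0.0, 0.01, -0.84]
[-0.038, 0.0124, -0.0002] [-0.0, 0.01, -0.84]
[-0.0381, 0.0118, -0.0002] [-0.0, 0.01, -0.84]
```

```bash
python3 -m creep '[[[-1,-0.03,0.015,0,0,0,-0.84],[-1,-0.043,0.0145,0,0,0,-0.84],[-1,-0.043,0.014,0,0,0,-0.84],[-1,-0.043,0.0135,0,0,0,-0.84],[-1,-0.04,0.013,0,0,0,-0.84]]]'
python3 -m creep '[[[-1,-0.038,0.0125,0,0,0,-0.84],[-1,-0.025,0.012,0,0,0,-0.84],[-1,0,0,0,0,0,0],[-1,0,0,0,0,0,0],[-1,0,0,0,0,0,0]]]'
python3 plan.py 575.4 37.2 165 81.8 2
```

```text
clock: 13.5
eef_pos: [560.7, 102.3, 196.9]
ee_rot: [-179.8, 0.1, 80.1]
ft_force: [1.1, -0.4, -0.8]
gripper_width: 0.341
clock: 14.0
eef_pos: [574.8, 40.0, 197.7]
ee_rot: [-179.9, -0.0, 81.9]
ft_force: [-0.7, 0.8, -1.3]
gripper_width: 0.342
t 14.0 pos [574.8  40.  197.7] rot [-1.7989e+02 -3.0000e-02  8.1860e+01] F [-0.7  0.8 -1.3] dworld [  0.6  -2.8 -32.7] turn [-0.11 -0.03  0.06]
[-0.0014, 0.0005, 0.0164] [-0.06, -0.01, 0.03]
[-0.0013, 0.0005, 0.0164] [-0.06, -0.01, 0.03]
```

```bash
python3 -m creep '[[[-1,-0.0025,0.001,0.012,0,0,0],[-1,0,0,0.016,0,0,0],[-1,0,0,0.01,0,0,0],[-1,0,0,0,0,0,0],[-1,0,0,0,0,0,0]]]'
cat > fit.py <<'E'
from h import *
import sys
n=sys.argv[1]
p=r.get_image('wrist');save(p,'w'+n);C=wcloud(p)
s=r.sense();t=np.array(s['eef_pos']);Rt=R.from_euler('xyz',s['ee_rot'],degrees=True)
print(s['clock'],np.round(t,1),np.round(s['ee_rot'],2),np.round(s['ft_force'],1),round(s['gripper_width'],3))
L=(C-t)@Rt.as_matrix()
m=(L[...,2]>-25)&(L[...,2]<-5)&(abs(L[...,1])<16)&(L[...,0]>34)&(L[...,0]<110)
q=L[m&(L[...,0]<64)];print('rod ymid',np.percentile(q[:,1],[2,98]).mean(),'topz',np.percentile(q[:,2],3))
q=L[m];print('rod xmax',np.percentile(q[:,0],99.8))
m=(C[...,2]>112)&(C[...,2]<156)&(L[...,0]>62)&(L[...,0]<100)&(abs(L[...,1])<40)
for nm,sg in (('-',-1),('+',1)):
    q=L[m&(sg*L[...,1]>15)];
    if len(q)>10: print('leaf',nm,len(q),'y',np.round(np.percentile(q[:,1],[1,99]),1),'x',np.round(np.percentile(q[:,0],[2,98]),1),'z',np.round(np.percentile(q[:,2]*-1+t[2],[2,98]),1))
m=(C[...,2]>8)&(C[...,2]<22)&(L[...,0]>40)
q=L[m];print('base x',np.percentile(q[:,0],99.5),'y',np.percentile(q[:,1],[.5,99.5]))
q=r.get_image('scene');im=cv2.cvtColor(q['img'],cv2.COLOR_RGB2BGR)[150:270,170:330]
cv2.imwrite('pics/s%s.png'%n,cv2.resize(im,None,fx=5,fy=5,interpolation=cv2.INTER_CUBIC))
E
python3 fit.py 9
```

```text
clock: 14.5
eef_pos: [576.1, 36.5, 160.5]
ee_rot: [-180.0, -0.0, 81.8]
ft_force: [-0.4, -0.0, -1.3]
gripper_width: 0.345
14.55 [576.4  36.4 160.9] [ 1.7998e+02 -1.0000e-02  8.1800e+01] [ 0.1  0.4 -0.6] 0.34
rod ymid -1.4242701033527148 topz -19.80452165098099
rod xmax 98.790638173423
leaf - 715 y [-28.4 -17.5] x [72.2 87.5] z [138.3 151.8]
leaf + 721 y [15.3 26.4] x [72.2 87.5] z [137.9 151.6]
base x 213.95044968890184 y [-318.80959129  234.33322456]
```

View pics/w9.png

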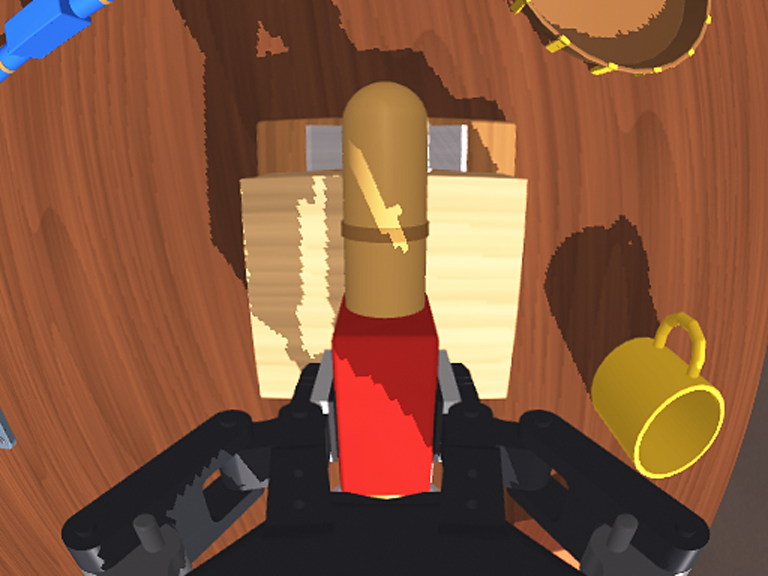

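View pics/s9.png

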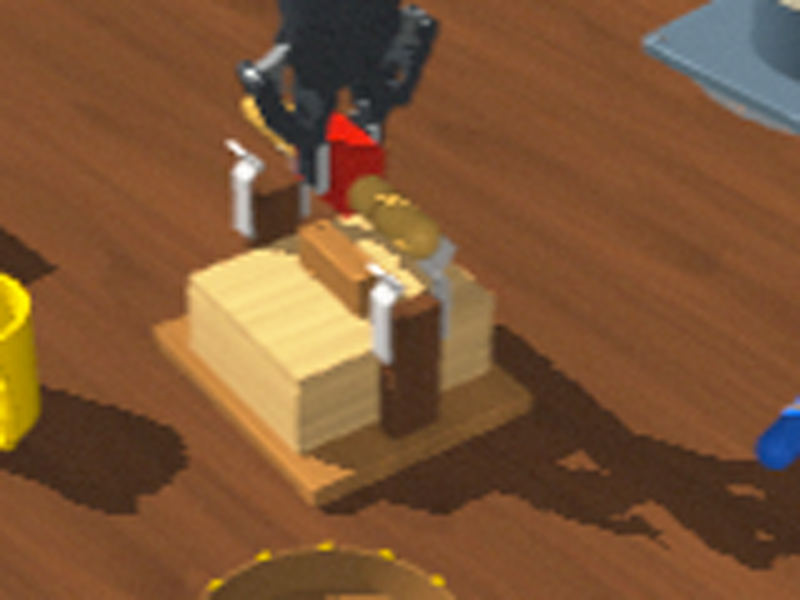

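In the same image the rod axis lies 0.4 mm from the clip's centre line, and the ends overlap evenly. I'll go down to the noses.

```bash
python3 -m creep '[[[-1,0,0.0005,0.007,0,0,0],[-1,0,0,0.007,0,0,0],[-1,0,0,0.005,0,0,0],[-1,0,0,0.002,0,0,0],[-1,0,0,0,0,0,0]]]' 110
python3 -m creep '[[[-1,0,0,0.002,0,0,0],[-1,0,0,0.002,0,0,0],[-1,0,0,0,0,0,0]]]'
```

```text
clock: 15.1
eef_pos: [576.4, 35.9, 139.1]
ee_rot: [-180.0, 0.0, 81.8]
ft_force: [0.1, -0.2, -0.7]
gripper_width: 0.335
clock: 15.4
eef_pos: [576.8, 36.1, 136.4]
ee_rot: [180.0, -0.0, 81.8]
ft_force: [-2.4, -0.5, 4.9]
gripper_width: 0.336
```

```bash
python3 -m creep '[[[-1,0,-0.001,0.002,0,0,0],[-1,0,0,0.002,0,0,0],[-1,0,0,0,0,0,0]]]'
python3 -m creep '[[[-1,0,0,0.002,0,0,0],[-1,0,0,0.002,0,0,0],[-1,0,0,0,0,0,0]]]'
```

```text
clock: 15.7
eef_pos: [577.0, 36.5, 133.7]
ee_rot: [179.8, -0.1, 81.8]
ft_force: [-2.9, -0.7, 15.2]
gripper_width: 0.333
clock: 16.0
eef_pos: [576.8, 36.6, 129.3]
ee_rot: [179.8, -0.1, 81.8]
ft_force: [-0.5, 1.0, 11.2]
gripper_width: 0.334
```

```bash
python3 -m creep '[[[-1,0,0,0.002,0,0,0],[-1,0,0,0.002,0,0,0],[-1,0,0,0,0,0,0]]]'
python3 -m creep '[[[-1,0,0,0.002,0,0,0],[-1,0,0,0.002,0,0,0],[-1,0,0,0,0,0,0]]]'
python3 fit.py 10
```

```text
clock: 16.3
eef_pos: [576.4, 36.6, 124.3]
ee_rot: [179.9, -0.1, 81.8]
ft_force: [1.4, 1.1, 2.4]
gripper_width: 0.332
clock: 16.6
eef_pos: [575.8, 36.1, 118.9]
ee_rot: [-180.0, -0.0, 81.8]
ft_force: [4.1, 0.8, -6.1]
gripper_width: 0.333
16.65 [575.9  36.1 119. ] [-1.7999e+02 -1.0000e-02  8.1770e+01] [ 4.2  0.3 -7.3] 0.338
rod ymid -1.1313731757194514 topz -20.084214124153025
rod xmax 98.71038196086542
leaf - 1668 y [-29.2 -15.2] x [72.1 88.1] z [136.5 151.4]
leaf + 1433 y [15.2 26.9] x [72.5 88. ] z [137.3 151.6]
base x 204.29877643163712 y [-277.34008148  232.37508124]
```

View pics/s10.png

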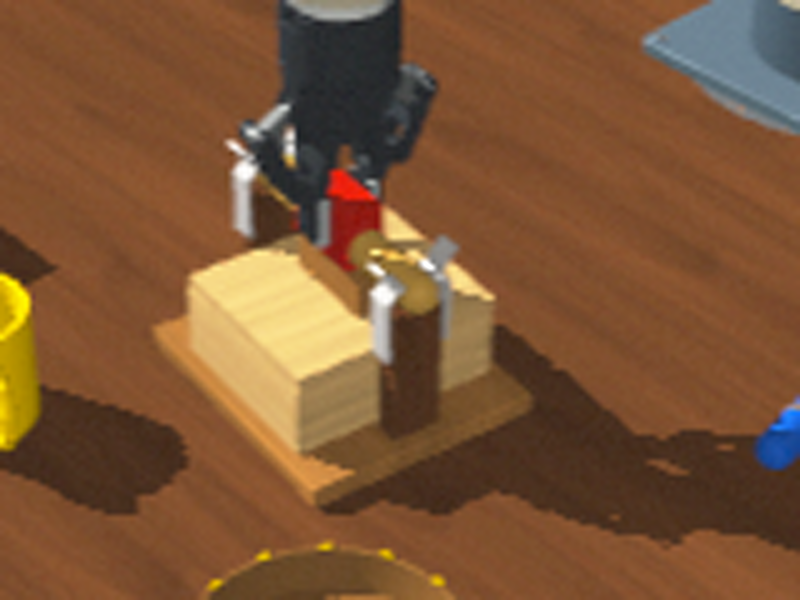

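The rod has snapped past the noses and is being pulled down. I'll press on to the saddle.

```bash
python3 -m creep '[[[-1,0,0.0005,0.0015,0,0,0],[-1,0,0,0,0,0,0],[-1,0,0,0,0,0,0]]]'
python3 -m creep '[[[-1,0,0,0.001,0,0,0],[-1,0,0,0,0,0,0],[-1,0,0,0,0,0,0]]]'
```

```text
clock: 17.0
eef_pos: [576.2, 36.0, 118.2]
ee_rot: [180.0, 0.0, 81.8]
ft_force: [2.7, 0.5, -3.0]
gripper_width: 0.336
clock: 17.3
eef_pos: [576.3, 35.9, 118.1]
ee_rot: [180.0, 0.0, 81.8]
ft_force: [-0.8, 0.1, 8.9]
gripper_width: 0.336
```

```bash
python3 -m creep '[[[-1,0,0,0.001,0,0,0],[-1,0,0,0,0,0,0],[-1,0,0,0,0,0,0]]]'
python3 fit.py 11
```

```text
clock: 17.6
eef_pos: [576.3, 36.0, 118.0]
ee_rot: [179.9, 0.0, 81.8]
ft_force: [-4.8, -0.3, 18.4]
gripper_width: 0.334
17.65 [576.3  36.  118. ] [1.7992e+02 1.0000e-02 8.1750e+01] [-4.2  0.4 18. ] 0.335
rod ymid -1.1322994373752255 topz -20.205012762344623
rod xmax 98.75363316432995
leaf - 1631 y [-28.5 -15.1] x [72.3 88.1] z [136.7 151.6]
leaf + 1404 y [15.1 26.5] x [72.6 88. ] z [137.6 151.5]
base x 203.99722590661383 y [-276.85400338  231.47826795]
```

View pics/w11.png

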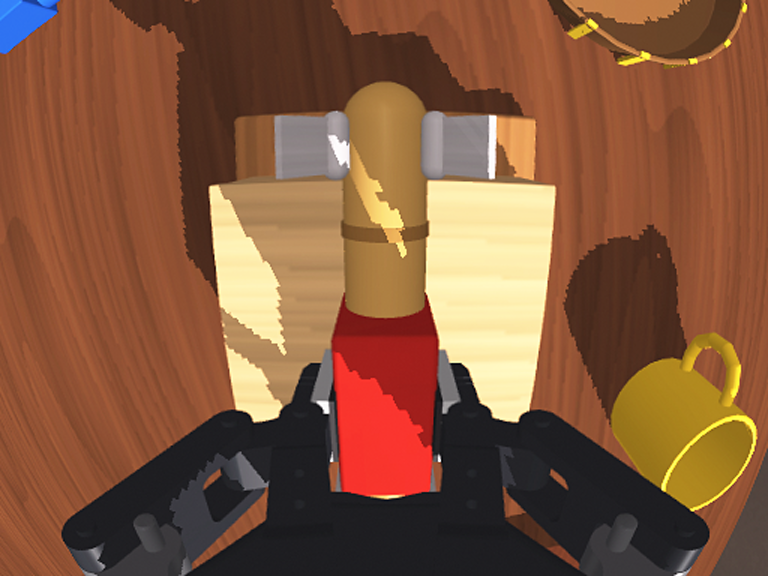

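The noses at (338,145) and (433,145) close over the rod, and it is solid on the saddle. I'll relieve the push, release and rise.

```bash
python3 -m creep '[[[-1,0,-0.0003,-0.0015,0,0,0],[0,0,0,0,0,0,0],[0.4,0,0,0,0,0,0],[1,0,0,0,0,0,0],[1,0,0,0,0,0,0]]]' 40
python3 -m creep '[[[1,0,0,0,0,0,0],[1,0,0,-0.01,0,0,0],[1,0,0,-0.03,0,0,0],[1,0,0,-0.04,0,0,0],[1,0,0,-0.045,0,0,0]]]'
python3 -m creep '[[[1,-0.02,0,-0.03,0,0,0],[1,-0.03,0,-0.02,0,0,0],[1,0,0,0,0,0,0],[1,0,0,0,0,0,0],[1,0,0,0,0,0,0]]]'
python3 - <<'E'
from h import *
p=r.get_image('wrist');save(p,'w12');C=wcloud(p)
s=r.sense();print(np.round(s['eef_pos'],1),np.round(s['ft_force'],1))
q=r.get_image('scene');im=cv2.cvtColor(q['img'],cv2.COLOR_RGB2BGR)[150:270,170:330]
cv2.imwrite('pics/s12.png',cv2.resize(im,None,fx=5,fy=5,interpolation=cv2.INTER_CUBIC))
rect(C,(575,37),60,143,160,'griptop')
u=np.array([np.cos(np.radians(81.8)),np.sin(np.radians(81.8))]);v=np.array([u[1],-u[0]])
D=C[...,:2]-[575.4,37.2];a=D@u;b=D@v
for a0 in (-98,-88,-68,-50,40,55,72,88):
    q=C[(a>a0)&(a<a0+10)&(abs(b)<5)&(C[...,2]>100)]
    if len(q): print('rod top at y',a0+5,round(np.percentile(q[:,2],90),1))
m=(abs(a)<60)&(abs(b)<70)&(abs(b)>25)&(abs(C[...,2]-76)<9);q=C[m];A=np.c_[a[m],b[m],np.ones(m.sum())]
k=np.linalg.lstsq(A,q[:,2],rcond=None)[0];print('plate tilt',np.degrees(k[:2]),'z',k[2])
t=r.get_image('top');Ct=cloud(t);save(t,'top12')
for l in ['tray','dipper','brick']:
    for d in r.masks_of(t,l)[:1]:
        g=Ct[d['pixels']];g=g[~np.isnan(g[:,0])];print(l,np.round(np.median(g,0)),d['extent'])
E
```

```text
clock: 18.2
eef_pos: [575.6, 36.0, 117.4]
ee_rot: [-180.0, 0.0, 81.8]
ft_force: [0.6, 0.3, -0.1]
gripper_width: 0.977
clock: 18.7
eef_pos: [575.2, 36.1, 244.0]
ee_rot: [-179.9, 0.0, 81.8]
ft_force: [1.4, -0.7, -0.1]
gripper_width: 0.996
clock: 19.2
eef_pos: [568.4, -12.6, 292.4]
ee_rot: [-180.0, -0.0, 81.8]
ft_force: [-0.0, 0.9, -0.1]
gripper_width: 0.999
[568.4 -12.4 292.1] [-0.3 -0.5 -0.7]
griptop 1946 c [576.1  35.8] size [60.1 30.2] long dir 81.3 zmed 151.4 mean [576.   36.5 151.4]
rod top at y -93 137.5
rod top at y -83 137.9
rod top at y -63 137.8
rod top at y -45 138.0
rod top at y 45 138.0
rod top at y 60 138.4
rod top at y 77 138.2
rod top at y 93 136.9
plate tilt [ 0.09665152 -0.05783417] z 76.57451982295295
tray [769. 241.   4.] [176.3, 113.0, 227.6, 162.8]
dipper [790. -91.  21.] [273.9, 124.9, 307.6, 145.9]
brick [ 715. -339.   48.] [333.5, 137.0, 391.0, 167.3]
```

View pics/w12.png

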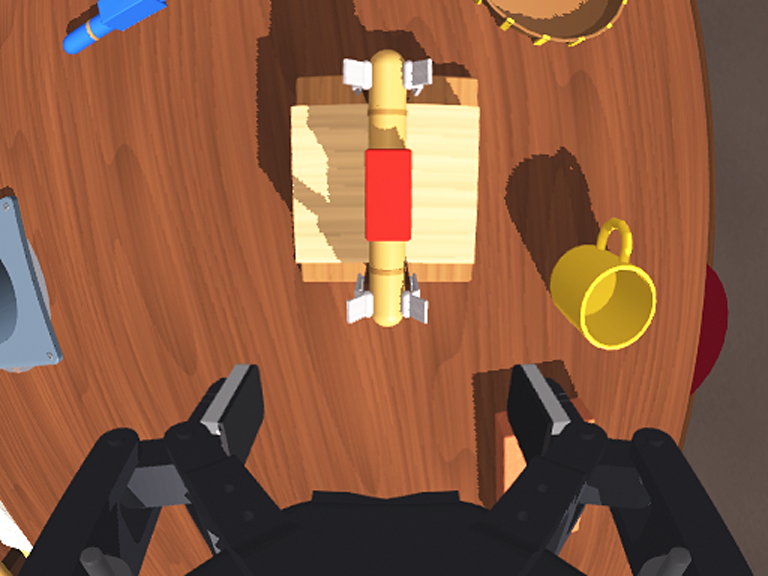

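View pics/s12.png

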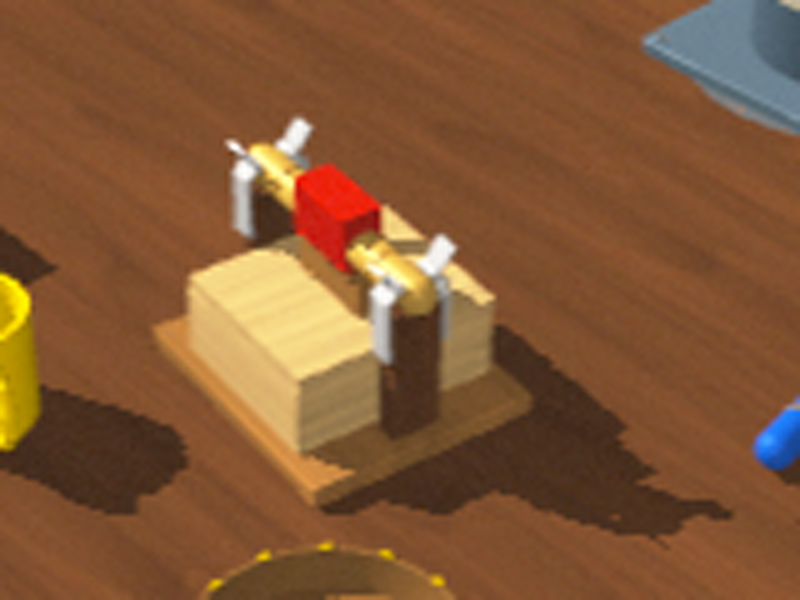

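Both ends are home: rod top 137.9 mm at one clip and 138.2 mm at the other (137 nominal, the camera reads about 0.6 mm high), grip top 151.4 mm. The robot is clear, so I'll hand in.

```bash
python3 -c "
from rig import r
print(r.job_done(), r.sense()['clock'])"
```

```text
the job is handed in; nothing more can be done
the job is handed in; nothing more can be done
```

The mould is closed: the cover is seated on the rim, and the red-gripped bar is snapped home in both clips. I let go and handed the job in at about 19.5 s.

- **Cover:** I gripped it by the batten and lowered it until it touched. Its plate top reads 76.6 mm (76 nominal), it is level to about 0.1°, and the batten runs clip to clip.
- **Bar:** I pressed it until it snapped past the noses, then onto the saddles with about 18 N. The rod top reads 137.9 mm at one clip and 138.2 mm at the other (137 nominal). The wrist camera read about 0.6 mm high on the plate and the base as well.
- **Tray, dipper and brick:** none was touched. The last top view has the tray and brick within 1 mm of the first look. The dipper's median read 4–6 mm off, with a slightly different mask. I put that down to the detection, since nothing went near it.
- **Disagreement:** in-hand heights from the wrist camera differed by up to about 3 mm from those worked out from the tool's position. I used contact force for the final heights.

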